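# Sort the pottery on the painter's table

## Task

Sort the loose pieces into the trays: the two small black-painted jars go into the red tray, the two small plain unpainted clay jars into the white tray, and the black lid with the white knob into the blue tray, each piece standing upright on the floor of a bay of its own. Set every piece down without dropping it, and leave the ink pot and the water cup standing where they are.

Things in the scene. Friction and masses are not known exactly. Their poses are not given: they have to be found in the camera images.
- painted_a: small orange clay jar painted with black rings, a black rim and a broad black belly band, 60 mm across at the belly (24 mm up), 44 mm at the foot, with a straight round neck 38 mm across from 50 to 76 mm up, which is the top (solid, with a dark mouth painted on); 0.15 kg, hard; origin at the centre of its underside, z up.
- painted_b: small orange clay jar painted with black rings, a black rim and a broad black foot, otherwise like painted_a: 60 mm across at the belly (24 mm up), 44 mm at the foot, with a straight round neck 38 mm across from 50 to 76 mm up, which is the top (solid, with a dark mouth painted on); 0.15 kg, hard; origin at the centre of its underside, z up.
- plain_a: small plain orange clay jar without any black paint, same shape as the painted ones: 60 mm across at the belly (24 mm up), 44 mm at the foot, with a straight round neck 38 mm across from 50 to 76 mm up, which is the top (solid, with a dark mouth painted on); 0.15 kg, hard; origin at the centre of its underside, z up.
- plain_b: small plain orange clay jar, just like plain_a: 60 mm across at the belly (24 mm up), 44 mm at the foot, with a straight round neck 38 mm across from 50 to 76 mm up, which is the top (solid, with a dark mouth painted on); 0.15 kg, hard; origin at the centre of its underside, z up.
- lid: black round lid 56 mm across and 7 mm thick at its edge, rising to 12 mm at the foot of an upright white knob, 18 mm across, which reaches from 12 to 40 mm up; 0.08 kg; origin at the centre of its underside, z up.
- red_tray: red open tray 96 (x) by 184 (y) mm outside and 30 mm high, walls, floor and divider 5 mm thick, fixed to the table; a divider across the middle makes two bays, each 86 (x) by about 84 (y) mm inside, centred 45 mm either way along its y from the origin; origin at the centre of its underside.
- white_tray: white open tray 96 (x) by 184 (y) mm outside and 30 mm high, walls, floor and divider 5 mm thick, fixed to the table; a divider across the middle makes two bays, each 86 (x) by about 84 (y) mm inside, centred 45 mm either way along its y from the origin; origin at the centre of its underside.
- blue_tray: blue open tray 96 (x) by 184 (y) mm outside and 30 mm high, walls, floor and divider 5 mm thick, fixed to the table; a divider across the middle makes two bays, each 86 (x) by about 84 (y) mm inside, centred 45 mm either way along its y from the origin; origin at the centre of its underside.
- ink_pot: black closed round ink pot 56 mm across, 60 mm tall, loose: to be left where it stands; origin at the centre of its underside.
- water_cup: white ceramic cup 64 mm across the rim, 70 mm tall, loose: to be left where it stands; origin at the centre of its underside.

How it is judged:
At the end, for the whole second after the job is handed in: Painted jars in the red tray, plain jars in the white, lid in the blue: each with its underside at most 10 mm above the tray's underside, between its walls, within 0.12 rad of upright, at rest, released; ink pot and water cup upright (0.15 rad), within 30 mm of where they stood (x of painted_a in the frame of red_tray between -0.035 and 0.035 m and y of painted_a in the frame of red_tray between -0.075 and 0.075 m and z of each of painted_a, painted_b in the frame of red_tray below 0.01 m and angle between each of painted_a, painted_b, plain_a, plain_b, lid's own z axis and vertical below 0.12 rad and linear speed of each of painted_a, painted_b, plain_a, plain_b, lid below 0.02 m/s and x of painted_b in the frame of red_tray between -0.035 and 0.035 m and y of painted_b in the frame of red_tray between -0.075 and 0.075 m and x of plain_a in the frame of white_tray between -0.035 and 0.035 m and y of plain_a in the frame of white_tray between -0.075 and 0.075 m and z of each of plain_a, plain_b in the frame of white_tray below 0.01 m and x of plain_b in the frame of white_tray between -0.035 and 0.035 m and y of plain_b in the frame of white_tray between -0.075 and 0.075 m and x of lid in the frame of blue_tray between -0.035 and 0.035 m and y of lid in the frame of blue_tray between -0.075 and 0.075 m and z of lid in the frame of blue_tray below 0.01 m and distance of each of ink_pot, water_cup from where it was at the start of the episode below 0.03 m and angle between each of ink_pot, water_cup's own z axis and vertical below 0.15 rad); the robot touches nothing.
It fails at once if a piece was dropped: falling free of the fingers at over 0.6 m/s (a fall of about 2 cm) ((contact force between the fingers and painted_a below 0.01 N and linear speed of painted_a above 0.6 m/s) or (contact force between the fingers and painted_b below 0.01 N and linear speed of painted_b above 0.6 m/s) or (contact force between the fingers and plain_a below 0.01 N and linear speed of plain_a above 0.6 m/s) or (contact force between the fingers and plain_b below 0.01 N and linear speed of plain_b above 0.6 m/s) or (contact force between the fingers and lid below 0.01 N and linear speed of lid above 0.6 m/s)).
It fails at once if the ink pot was pushed away or knocked over (distance of ink_pot from where it was at the start of the episode above 0.03 m or angle between ink_pot's own z axis and vertical above 0.4 rad).
It fails at once if the water cup was pushed away or knocked over (distance of water_cup from where it was at the start of the episode above 0.03 m or angle between water_cup's own z axis and vertical above 0.4 rad).
It also fails if it takes over 136 s, if anything falls off the work surface, if the arm or the gripper's body presses on something with over 40 N, if the wrist force passes 120 N, or if a joint passes its speed limit or range.

## Robot

A 6-joint arm with a two-finger parallel gripper is mounted at the origin on the work surface. World frame = base frame: x ahead of the robot, y to its left, z up, the work surface at z = 0. Lengths are in m, angles in rad, forces in N, time in s.
With the tool pointing down it reaches from about 0.375 to 0.825 m from the base axis. Payload 5.5 kg.
Tool frame: the origin (TCP) lies at the very end of the fingers, on their centre line; the grasp point (between the pads) lies 19 mm behind it; z points along the fingers, y is the direction in which the jaws open and shut (so a half turn about z gives the same grasp; the last joint's range is limited). The gripper opens to 85 mm and grips with 20 to 120 N. Pads are 22 mm wide; open, the fingers measure 114 mm over their backs; the gripper's body (76 mm by 85 mm) begins 54 mm behind the grasp point. The pads swing forward as they close: fully open they stand 13 mm farther back than shut.
Start: joints at [1.179, 0.314, -0.047, 1.21, 0, 1.571], TCP at [0.229, 0.555, 0.231] pointing down, gripper open.
Joint ranges: [-2.67, 2.67], [-0.69, 1.73], [-1.03, 1.25], [-2.08, 2.16], [-1.42, 1.45], [-3.14, 3.14]. Speed limits (rad/s): [2.39, 2.39, 3.01, 3.14, 3.14, 3.14].

## Interface

Orientations are given as a rotation vector (axis times angle).
In Python, from bench import sensors, vision, env gives the robot as it stands.
- The arm moves only by the shell command python3 -m pendant 'ROWS'. ROWS is a JSON object of lists of equal length, an entry for each row: "fingers": the closure, from 0 (fully open) to 1 (shut); "translation": the shift along the tool's x, y, z as a fraction of full scale, a list of three; "yaw": the turn about the tool's z as a fraction of full scale. A call has 1 to 5 rows; each row shifts and turns the pose as measured when the row begins, along the tool's axes as they then stand; what a row does not reach is not made up. Full scale, the value 1, is 400 mm for a shift and 8 degrees for a turn. A row lasts 1/10 s, in which the tool goes at most 50 mm and 8.59 degrees, less where a joint would pass 70% of its speed; a pose out of reach is approached as far as the arm can. A call with a number of a shift or a turn outside -1 to 1 is refused whole. A call with a gripper value outside its range is refused whole. The fingers move at their own pace and stop on an object; the grip force is fixed at half the most. Time passes only in rows, so rows that do not move let the fingers close. It gives the time, the measured TCP pose, the force and the opening at its end, in the units of the state.
- sensors.get_obs(): the state, without advancing time (a new reading comes with each control period).
- vision.camera(name): name is "scene" or "top"; returns a dict with "image" (420x560x3 uint8, red, green, blue), "fx", "fy", "cx", "cy" (pixels), "k1" (the pictures are not rectified: a ray, as slopes to the right and down, at radius r is drawn at 1 + k1 r^2 times it, then the intrinsics apply), "R" (3x3) and "t" (3): a world point X has camera coordinates R X + t. Camera axes: x right, y down, z forward; pixel columns grow to the right and rows downward; lengths in m; the calibration is good to about 2 mm. A picture is of the moment at which its call begins. There is no depth.
- env.sign_off(): hands the job in, once; it reports no verdict.
The state is a dict: "t": time; "joint_pos": joint angles; "joint_vel": joint speeds; "joint_torque": joint torques, N m; "ee_pos": TCP position; "orientation": TCP orientation; "contact_force": force on the tool from outside, world axes, zero at the start; "ft_torque": the same for the moment, N m; "gripper_width": finger opening in m.
Only numpy, scipy, OpenCV 4.12 (cv2) and the standard library are available. Lean on these libraries where they do the work, as an engineer would, in place of code of your own. Each camera call takes 0.05 s, during which the arm holds its last target. There are 200 camera calls.

## Working session

There is one attempt and no reset: what is moved stays moved. The work goes in short steps, Python scripts to look and compute and a shell command to move; the robot and the scene stay as the last step left them, time stands still between calls to the robot, and variables do not carry over. Pictures are saved under pics/ and viewed, about 12 in all and at most 16, crops included, and the job is handed in when it is done.

```bash
ls; mkdir -p pics
python3 - <<'E'
from bench import sensors, vision
import cv2
for n in ("top","scene"):
    c=vision.camera(n); cv2.imwrite(f"pics/{n}0.png",cv2.cvtColor(c["image"],cv2.COLOR_RGB2BGR))
    print(n,{k:(v.tolist() if hasattr(v,'tolist') else v) for k,v in c.items() if k!="image"})
print(sensors.get_obs())
E
```

```text
pics
top {'fx': 510.45848302033124, 'fy': 510.45848302033124, 'cx': 282.7762565548425, 'cy': 205.65651434743137, 'k1': -0.1615975664338787, 'R': [[-0.024220760021764563, -0.9994639720472467, 0.0220255161916542], [-0.9919405235486124, 0.02128589703328793, -0.1249035961435596], [0.12436781145486665, -0.02487326209062646, -0.9919243763044127]], 't': [-0.0030820115080786017, 0.5100271045655008, 1.2277586740860922]}
scene {'fx': 515.2183512891588, 'fy': 515.2183512891588, 'cx': 271.2204140497185, 'cy': 214.29356450115858, 'k1': 0.027738354684772978, 'R': [[-0.4071289206119131, 0.9131133000778581, 0.02168278631315852], [0.506310773500081, 0.24537917821842545, -0.8267033685274299], [-0.7601943453085721, -0.32559662178495286, -0.5622200612243378]], 't': [0.18639532633144582, -0.23501082337285542, 1.7050450330200495]}
{'t': 0.1, 'joint_pos': array([ 1.17900746e+00,  3.14148337e-01, -4.79842645e-02,  1.21018678e+00,
        1.63395820e-06,  1.57076206e+00]), 'joint_vel': array([ 0.00019935, -0.00232517,  0.00281765, -0.00182907, -0.0005426 ,
       -0.00043825]), 'joint_torque': array([ 6.26173869e-05, -5.40766954e+01,  3.40540981e+01,  1.11569479e-02,
        4.25778785e-05,  1.44013313e-06]), 'ee_pos': array([0.22890739, 0.55405861, 0.23052268]), 'orientation': array([-6.11380997e-01, -3.08122368e+00,  2.34592779e-03]), 'contact_force': array([-0.73598841,  0.44983005,  0.00303408]), 'ft_torque': array([ 0.06562071, -0.03878337, -0.04242174]), 'gripper_width': 0.08516961898322722}
```

View pics/top0.png

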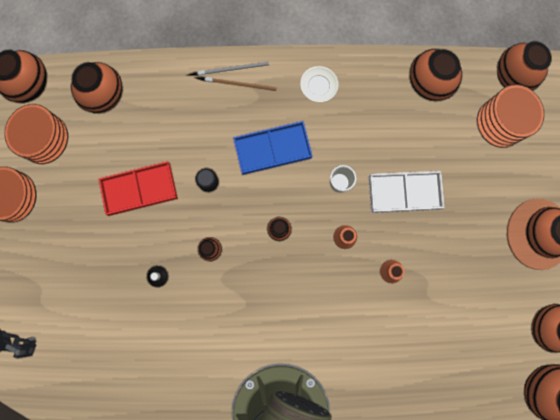

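View pics/scene0.png

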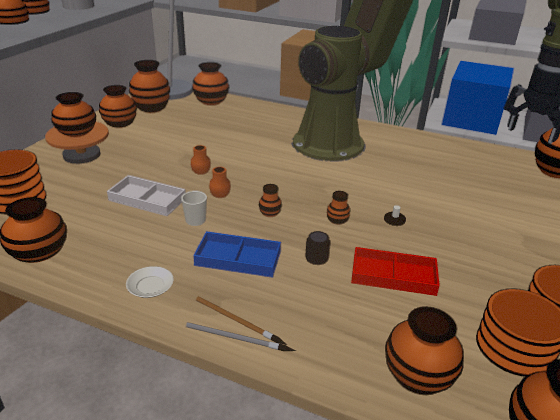

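The top view shows all the pieces: lid (157,276), painted jars (209,249) and (279,229), plain jars (346,237) and (392,271). It also shows the red tray (138,189), blue (272,148), white (406,191), ink pot (207,180) and cup (343,178). I'll enlarge it for accurate pixels.

```bash
cat > h.py <<'E'
import numpy as np, cv2
from bench import sensors, vision
def K(c): return np.array([[c["fx"],0,c["cx"]],[0,c["fy"],c["cy"]],[0,0,1.]])
def D(c): return np.array([c["k1"],0,0,0.])
def ray(c,uv):  # pixel -> world at heights
    s=cv2.undistortPoints(np.array(uv,float).reshape(-1,1,2),K(c),D(c)).reshape(-1,2)
    R=np.array(c["R"]); o=-R.T@np.array(c["t"]); d=np.c_[s,np.ones(len(s))]@R
    return o,d
def at_z(c,uv,z):
    o,d=ray(c,uv); k=(np.asarray(z)-o[2])/d[:,2]; return o+d*k[:,None]
def proj(c,X):
    return cv2.projectPoints(np.asarray(X,float).reshape(-1,1,3),cv2.Rodrigues(np.array(c["R"]))[0],np.array(c["t"],float),K(c),D(c))[0].reshape(-1,2)
def shot(n,name,box=None,s=1):
    c=vision.camera(n); im=cv2.cvtColor(c["image"],cv2.COLOR_RGB2BGR)
    if box: x0,y0,x1,y1=box; im=im[y0:y1,x0:x1]
    cv2.imwrite(f"pics/{name}.png",cv2.resize(im,None,fx=s,fy=s,interpolation=cv2.INTER_CUBIC)); return c
E
python3 - <<'E'
from h import *
c=vision.camera("top"); im=cv2.cvtColor(c["image"],cv2.COLOR_RGB2BGR)
a=cv2.resize(im[115:295,90:290],None,fx=4,fy=4,interpolation=cv2.INTER_CUBIC)[:600]
cv2.imwrite("pics/L.png",cv2.resize(im[150:295,92:292],None,fx=4,fy=4,interpolation=cv2.INTER_CUBIC))
cv2.imwrite("pics/R.png",cv2.resize(im[145:295,255:455],None,fx=4,fy=4,interpolation=cv2.INTER_CUBIC))
# trays by colour, using minAreaRect of top rim
b,g,r=[im[...,i].astype(int) for i in range(3)]
for n,m in (("red",(r>140)&(g<80)&(b<80)),("blue",(b>110)&(r<100)),("white",(r>170)&(b>170)&(abs(r-b)<25))):
    m=m.astype(np.uint8); k,l,st,ce=cv2.connectedComponentsWithStats(m)
    for i in range(1,k):
        if st[i,4]>400:
            ys,xs=np.where(l==i); q=cv2.minAreaRect(np.c_[xs,ys].astype(np.float32)); bx=cv2.boxPoints(q)
            P=at_z(c,bx,0.03); print(n,st[i],ce[i].round(1),bx.round(1).tolist(),P[:,:2].round(3).tolist(),P.mean(0).round(4))
E
```

```text
red [  99  162   77   53 2470] [138.  188.3] [[97.0, 178.6999969482422], [168.3000030517578, 161.1999969482422], [177.10000610351562, 196.8000030517578], [105.80000305175781, 214.3000030517578]] [[0.589, 0.453], [0.629, 0.27], [0.538, 0.247], [0.498, 0.428]] [0.5633 0.3494 0.03  ]
blue [ 234  122   78   52 2573] [272.3 147.5] [[232.89999389648438, 137.1999969482422], [303.20001220703125, 120.4000015258789], [311.79998779296875, 156.5], [241.5, 173.3000030517578]] [[0.687, 0.107], [0.727, -0.072], [0.633, -0.091], [0.594, 0.086]] [0.6601 0.0076 0.03  ]
white [ 300   66   39   36 1074] [318.8  83.7] [[293.0, 83.0], [318.0, 58.0], [344.5, 84.5], [319.5, 109.5]] [[0.828, -0.049], [0.896, -0.116], [0.822, -0.182], [0.755, -0.115]] [ 0.8255 -0.1154  0.03  ]
white [ 371  171   73   40 2375] [405.7 191.3] [[370.6000061035156, 173.3000030517578], [441.79998779296875, 170.10000610351562], [443.5, 207.8000030517578], [372.29998779296875, 211.0]] [[0.587, -0.238], [0.593, -0.423], [0.496, -0.421], [0.492, -0.237]] [ 0.5421 -0.3299  0.03  ]
```

View pics/L.png

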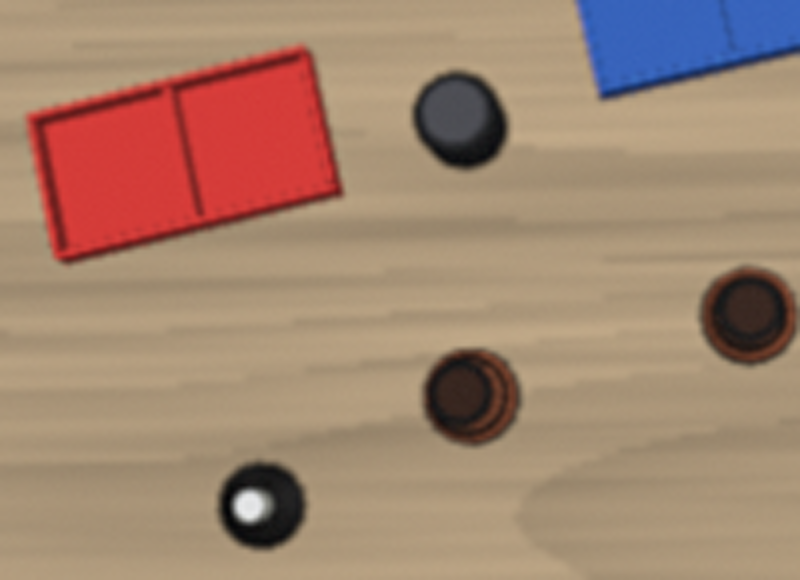

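View pics/R.png

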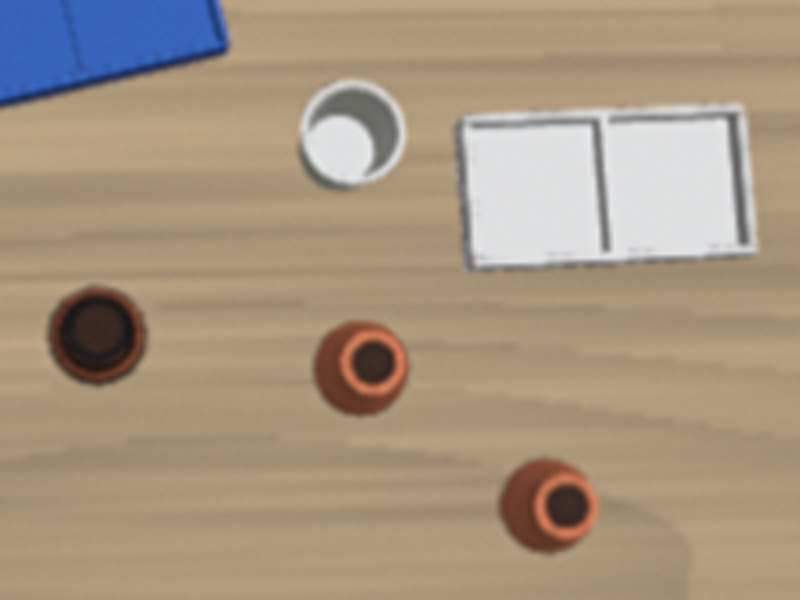

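The crops show lid disc (262,506) with knob (249,506), jar bellies (472,397) and (749,315), and necks (458,393) and (748,312) in L. In R the plain bellies are (361,368) and (548,506), with necks (374,363) and (567,506). The red rim corners are readable in L, and the cup rim and ink pot top are at (353,131) in R and (453,112) in L.

Run:
```python
from h import *
c=vision.camera("top"); o,_=ray(c,[[0,0]]); print("cam",o.round(3))
L=lambda u,v:(92+(u+.5)/4-.5,150+(v+.5)/4-.5)
R=lambda u,v:(255+(u+.5)/4-.5,145+(v+.5)/4-.5)
for n,uv,z in [("P1 belly",L(472,397),.024),("P1 neck",L(458,393),.076),("P2 belly",L(749,315),.024),("P2 neck",L(748,312),.076),("P2 bellyR",R(98,335),.024),
 ("lid disc",L(262,506),.004),("lid knob",L(249,506),.04),("N1 belly",R(361,368),.024),("N1 neck",R(374,363),.076),("N2 belly",R(548,506),.024),("N2 neck",R(567,506),.076),
 ("ink top",L(453,112),.06),("cup rim",R(353,131),.07)]:
    p=at_z(c,[uv],z)[0]; print(n,p.round(4), "r",np.hypot(*p[:2]).round(3))
def tray(n,cs,z=.03):
    P=at_z(c,cs,z)[:,:2]; a=(P[0]-P[1]+P[3]-P[2])/2; b=(P[0]-P[3]+P[1]-P[2])/2  # +y, +x edges
    print(n,P.mean(0).round(4),"len",np.linalg.norm(a).round(4),np.linalg.norm(b).round(4),"yaw",np.arctan2(-a[0],a[1]).round(3),np.arctan2(b[1],b[0]).round(3))
    m=P.mean(0);u=a/np.linalg.norm(a); print("  bays",(m+.045*u).round(4),(m-.045*u).round(4))
tray("red",[L(28,116),L(306,47),L(341,193),L(65,260)])
tray("white",[R(459,120),R(742,106),R(756,250),R(468,266)])
tray("blue",[(232.9,137.2),(303.2,120.4),(311.8,155),(241.5,172)])
s=sensors.get_obs()
import scipy.spatial.transform as T
print(T.Rotation.from_rotvec(s["orientation"]).as_matrix().round(3), s["ee_pos"])
```

```text
cam [0.353 0.017 1.282]
P1 belly [0.4075 0.1677 0.024 ] r 0.441
P1 neck [0.4078 0.1697 0.076 ] r 0.442
P2 belly [ 0.4545 -0.0039  0.024 ] r 0.455
P2 neck [ 0.4521 -0.0025  0.076 ] r 0.452
P2 bellyR [ 0.4545 -0.0045  0.024 ] r 0.454
lid disc [0.3426 0.3029 0.004 ] r 0.457
lid knob [0.343  0.3028 0.04  ] r 0.458
N1 belly [ 0.4302 -0.167   0.024 ] r 0.461
N1 neck [ 0.4298 -0.1673  0.076 ] r 0.461
N2 belly [ 0.3414 -0.281   0.024 ] r 0.442
N2 neck [ 0.3415 -0.2802  0.076 ] r 0.442
ink top [0.5791 0.1737 0.06  ] r 0.605
cup rim [ 0.571  -0.1611  0.07  ] r 0.593
red [0.5623 0.3473] len 0.1807 0.0957 yaw 0.217 0.258
  bays [0.5526 0.3912] [0.572  0.3033]
white [ 0.5409 -0.3277] len 0.1853 0.0926 yaw 0.033 0.023
  bays [ 0.5394 -0.2827] [ 0.5424 -0.3726]
blue [0.6618 0.0075] len 0.1822 0.0923 yaw 0.223 0.216
  bays [0.6519 0.0514] [ 0.6718 -0.0364]
[[-0.924  0.382 -0.   ]
 [ 0.382  0.924 -0.001]
 [-0.    -0.001 -1.   ]] [0.22896947 0.55422884 0.2307681 ]
```

Both height-planes agree within 2 mm for every piece, and the tray sizes match. All the pieces are round, so no yaw is needed. First I go over the lid.

```bash
cat > go.py <<'E'
import sys, numpy as np
from bench import sensors
from scipy.spatial.transform import Rotation as T
s=sensors.get_obs(); R=T.from_rotvec(s["orientation"]).as_matrix()
print("t",round(s["t"],2),"p",s["ee_pos"].round(4),"w",round(s["gripper_width"],4),"F",s["contact_force"].round(1),"tilt",R[:,2].round(3),"q6",s["joint_pos"][5].round(2))
p=s["ee_pos"]
for a in sys.argv[1:]:
    g=np.array(eval(a)); d=R.T@(g-p); n=int(np.ceil(np.linalg.norm(d)/.04))
    print(a,"mm",(d*1000).round(1),"frac",(d/.4).round(4),"rows",n,"each",(d/.4/max(n,1)).round(4)); p=g
E
python3 -m pendant '{"fingers":[0,0,0,0,0],"translation":[[-0.072,-0.067,0.036],[-0.072,-0.067,0.036],[-0.072,-0.067,0.036],[-0.072,-0.067,0.036],[-0.072,-0.067,0.036]],"yaw":[0,0,0,0,0]}'; python3 go.py "(0.343,0.303,0.10)"
```

```text
t: 0.7
ee_pos: [0.3123, 0.3758, 0.1568]
orientation: [0.599, 3.083, 0.007]
contact_force: [-0.1, -0.2, 0.9]
gripper_width: 0.0851
t 0.7 p [0.3123 0.3758 0.1568] w 0.0851 F [-0.1 -0.2  0.9] tilt [ 0.002  0.004 -1.   ] q6 1.26
(0.343,0.303,0.10) mm [-55.7 -56.3  56.6] frac [-0.1393 -0.1407  0.1414] rows 3 each [-0.0464 -0.0469  0.0471]
```

```bash
python3 -m pendant '{"fingers":[0,0,0,0,0],"translation":[[-0.046,-0.047,0.03],[-0.046,-0.047,0.03],[-0.046,-0.047,0.03],[0,0,0],[0,0,0]],"yaw":[0,0,0,0,0]}' >/dev/null; python3 go.py "(0.343,0.303,0.013)"
```

```text
t 1.2 p [0.3427 0.2939 0.1171] w 0.0852 F [-0.1  0.4  0.3] tilt [-0.001  0.    -1.   ] q6 1.1
(0.343,0.303,0.013) mm [  3.    8.5 104.1] frac [0.0076 0.0212 0.2602] rows 3 each [0.0025 0.0071 0.0867]
```

```bash
python3 -m pendant '{"fingers":[0,0,0,0,0],"translation":[[0.008,0.021,0.05],[0,0,0.05],[0,0,0.05],[0,0,0],[0,0,0]],"yaw":[0,0,0,0,0]}' >/dev/null; python3 go.py "(0.343,0.303,0.013)"
```

```text
t 1.7 p [0.3443 0.309  0.0586] w 0.0854 F [0.  0.4 0.1] tilt [ 0.003  0.006 -1.   ] q6 1.12
(0.343,0.303,0.013) mm [-1.1 -6.3 45.5] frac [-0.0026 -0.0158  0.1138] rows 2 each [-0.0013 -0.0079  0.0569]
```

```bash
python3 -m pendant '{"fingers":[0,0,0],"translation":[[-0.002,-0.008,0.04],[0,0,0],[0,0,0]],"yaw":[0,0,0]}' >/dev/null; python3 go.py "(0.343,0.303,0.013)"; python3 -m pendant '{"fingers":[0],"translation":[[0,0,0]],"yaw":[0]}' >/dev/null; python3 go.py "(0.343,0.303,0.013)"
```

```text
t 2.0 p [0.3455 0.3089 0.0459] w 0.0856 F [-0.2  0.2  0.5] tilt [ 0.006  0.009 -1.   ] q6 1.11
(0.343,0.303,0.013) mm [ 0.2 -6.7 32.8] frac [ 0.0004 -0.0168  0.082 ] rows 1 each [ 0.0004 -0.0168  0.082 ]
t 2.1 p [0.3459 0.3095 0.0469] w 0.0854 F [ 1.  -0.3  0.8] tilt [ 0.007  0.01  -1.   ] q6 1.11
(0.343,0.303,0.013) mm [ 0.3 -7.5 33.8] frac [ 0.0008 -0.0187  0.0845] rows 1 each [ 0.0008 -0.0187  0.0845]
```

```bash
python3 -m pendant '{"fingers":[0,0],"translation":[[0,-0.017,0.05],[0,0,0.02]],"yaw":[0,0]}' >/dev/null; python3 go.py "(0.343,0.303,0.013)"
```

```text
t 2.3 p [0.3458 0.3057 0.0213] w 0.0859 F [-0.6 -0.4  0. ] tilt [ 0.012  0.014 -1.   ] q6 1.11
(0.343,0.303,0.013) mm [ 1.6 -3.6  8.2] frac [ 0.0041 -0.0091  0.0205] rows 1 each [ 0.0041 -0.0091  0.0205]
```

```bash
python3 -m pendant '{"fingers":[0,0.2,0.6,1,1],"translation":[[0.004,-0.008,0.018],[0,0,0],[0,0,0],[0,0,0],[0,0,0]],"yaw":[0,0,0,0,0]}' >/dev/null; python3 go.py "(0.343,0.303,0.03)"
```

```text
t 2.8 p [0.3441 0.3046 0.015 ] w 0.0284 F [-0.3 -0.2  0.4] tilt [ 0.013  0.015 -1.   ] q6 1.11
(0.343,0.303,0.03) mm [  0.4  -1.6 -15. ] frac [ 0.0009 -0.004  -0.0375] rows 1 each [ 0.0009 -0.004  -0.0375]
```

```bash
python3 -m pendant '{"fingers":[1,1,1],"translation":[[0,0,0],[0,0,0],[0,0,0]],"yaw":[0,0,0]}' >/dev/null; python3 go.py "(0.343,0.303,0.15)" "(0.652,0.051,0.15)"
```

```text
t 3.1 p [0.3443 0.3046 0.0158] w 0.0162 F [ 0.5 -0.3 -1.4] tilt [ 0.013  0.015 -1.   ] q6 1.11
(0.343,0.303,0.15) mm [  -0.3    0.6 -134.2] frac [-0.0007  0.0015 -0.3355] rows 4 each [-0.0002  0.0004 -0.0839]
(0.652,0.051,0.15) mm [-3.809e+02 -1.178e+02  2.000e-01] frac [-9.523e-01 -2.946e-01  6.000e-04] rows 10 each [-0.0952 -0.0295  0.0001]
```

```bash
python3 -m pendant '{"fingers":[1,1,1,1,1],"translation":[[0,0,-0.05],[0,0,-0.09],[0,0,-0.09],[0,0,-0.05],[-0.08,-0.025,0]],"yaw":[0,0,0,0,0]}' >/dev/null; python3 go.py "(0.652,0.051,0.14)"; python3 -m pendant '{"fingers":[1,1,1,1,1],"translation":[[-0.1,-0.03,0],[-0.1,-0.03,0],[-0.1,-0.03,0],[-0.1,-0.03,0],[-0.1,-0.03,0]],"yaw":[0,0,0,0,0]}' >/dev/null; python3 go.py "(0.652,0.051,0.14)"
```

```text
t 3.6 p [0.3662 0.2821 0.1306] w 0.0159 F [ 1.4  0.1 -1.3] tilt [ 0.009  0.015 -1.   ] q6 1.03
(0.652,0.051,0.14) mm [-351.1 -108.6  -10. ] frac [-0.8777 -0.2714 -0.0251] rows 10 each [-0.0878 -0.0271 -0.0025]
t 4.1 p [0.5356 0.1502 0.1324] w 0.0157 F [ 0.2  2.1 -1.1] tilt [ 0.014  0.019 -1.   ] q6 0.64
(0.652,0.051,0.14) mm [-144.6  -49.8   -7.9] frac [-0.3616 -0.1244 -0.0197] rows 4 each [-0.0904 -0.0311 -0.0049]
```

```bash
python3 -m pendant '{"fingers":[1,1,1,1,1],"translation":[[-0.09,-0.03,0],[-0.09,-0.03,0],[-0.09,-0.03,0],[-0.06,-0.02,0],[0,0,0]],"yaw":[0,0,0,0,0]}' >/dev/null; python3 go.py "(0.652,0.051,0.06)"
```

```text
t 4.6 p [0.6505 0.0526 0.1304] w 0.0161 F [ 0.7 -0.3 -0.7] tilt [ 0.016  0.018 -1.   ] q6 0.45
(0.652,0.051,0.06) mm [-1.4 -2.6 70.4] frac [-0.0035 -0.0064  0.1759] rows 2 each [-0.0018 -0.0032  0.088 ]
```

```bash
python3 -c "
from h import *
c=shot('scene','s1',(120,160,440,380),2.5)"
```

```text
(no output)
```

View pics/s1.png

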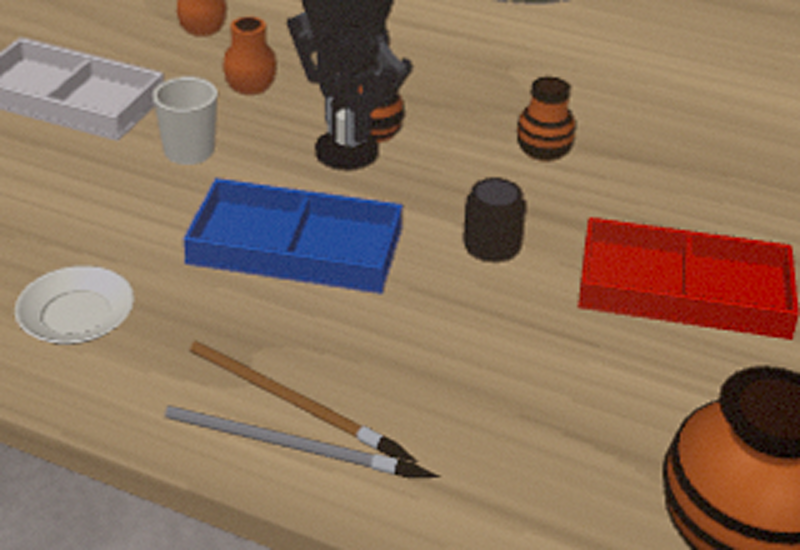

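The lid hangs level in the fingers at (347,152), over the right-hand bay. Now I lower it.

```bash
python3 -m pendant '{"fingers":[1,1,1],"translation":[[-0.003,-0.006,0.08],[0,0,0.08],[0,0,0.04]],"yaw":[0,0,0]}' >/dev/null; python3 go.py "(0.652,0.051,0.02)"
```

```text
t 4.95 p [0.6515 0.0544 0.051 ] w 0.0163 F [-0.2 -0.2 -1.4] tilt [ 0.019  0.021 -1.   ] q6 0.45
(0.652,0.051,0.02) mm [-1.4 -3.8 30.9] frac [-0.0035 -0.0094  0.0773] rows 1 each [-0.0035 -0.0094  0.0773]
```

```bash
python3 -m pendant '{"fingers":[1,1,1],"translation":[[-0.003,-0.009,0.04],[0,0,0.02],[0,0,0.012]],"yaw":[0,0,0]}' >/dev/null; python3 go.py "(0.652,0.051,0.02)"
```

```text
t 5.25 p [0.6477 0.0541 0.0203] w 0.016 F [-13.7  -2.7  50.4] tilt [ 0.014  0.022 -1.   ] q6 0.45
(0.652,0.051,0.02) mm [-5.1 -1.3  0.3] frac [-0.0127 -0.0033  0.0006] rows 1 each [-0.0127 -0.0033  0.0006]
```

```bash
python3 -m pendant '{"fingers":[0.85,0.7,0.6,0.55],"translation":[[0,0,0],[0,0,0],[0,0,0],[0,0,0]],"yaw":[0,0,0,0]}' >/dev/null; python3 go.py "(0.652,0.051,0.15)" "(0.408,0.169,0.15)"
```

```text
t 5.65 p [0.6487 0.0563 0.0236] w 0.0385 F [ 0.1  0.9 -1.1] tilt [ 0.018  0.023 -1.   ] q6 0.45
(0.652,0.051,0.15) mm [  -6.1   -0.3 -126.4] frac [-0.0153 -0.0007 -0.3159] rows 4 each [-0.0038 -0.0002 -0.079 ]
(0.408,0.169,0.15) mm [270.2  21.3  -1.8] frac [ 0.6755  0.0533 -0.0045] rows 7 each [ 0.0965  0.0076 -0.0006]
```

```bash
python3 -m pendant '{"fingers":[0.5,0.5,0,0,0],"translation":[[0,0,-0.06],[0,0,-0.1],[0,0,-0.1],[0.05,0.004,-0.05],[0.1,0.008,0]],"yaw":[0,0,0,0,0]}' >/dev/null;  python3 -m pendant '{"fingers":[0,0,0,0,0],"translation":[[0.1,0.008,0],[0.1,0.008,0],[0.1,0.008,0],[0.1,0.008,0],[0.09,0.008,0]],"yaw":[0,0,0,0,0]}' >/dev/null; python3 go.py "(0.408,0.169,0.11)" "(0.408,0.169,0.046)"
```

```text
t 6.65 p [0.4132 0.1687 0.1515] w 0.0857 F [-0.1  0.2  1.3] tilt [ 0.026  0.026 -0.999] q6 0.75
(0.408,0.169,0.11) mm [ 5.5 -3.  41.3] frac [ 0.0138 -0.0075  0.1033] rows 2 each [ 0.0069 -0.0038  0.0516]
(0.408,0.169,0.046) mm [ 0.9 -2.1 64. ] frac [ 0.0023 -0.0053  0.1599] rows 2 each [ 0.0011 -0.0027  0.0799]
```

```bash
python3 -c "
from h import *
c=shot('top','t1',(210,100,330,200),6)"
```

```text
(no output)
```

View pics/t1.png

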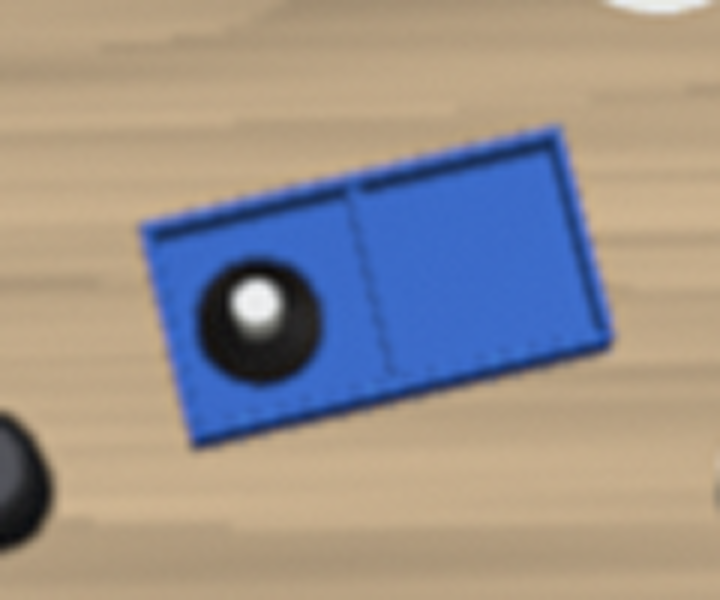

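The lid lies flat at (260,320), well inside the left bay. Next is painted jar 1.

```bash
python3 -m pendant '{"fingers":[0,0,0,0],"translation":[[0.013,-0.007,0.04],[0.003,-0.007,0.08],[0,0,0.08],[0,0,0.04]],"yaw":[0,0,0,0]}' >/dev/null; python3 go.py "(0.408,0.169,0.046)"
```

```text
t 7.1 p [0.403  0.1727 0.0564] w 0.0854 F [-0.2  0.  -0. ] tilt [ 0.03   0.031 -0.999] q6 0.76
(0.408,0.169,0.046) mm [-5.9 -2.1 10.5] frac [-0.0147 -0.0052  0.0262] rows 1 each [-0.0147 -0.0052  0.0262]
```

```bash
python3 -m pendant '{"fingers":[0,0.4,1,1,1],"translation":[[-0.014,-0.005,0.024],[0,0,0],[0,0,0],[0,0,0],[0,0,0]],"yaw":[0,0,0,0,0]}' >/dev/null; python3 go.py "(0.408,0.169,0.16)" "(0.572,0.303,0.16)"
```

```text
t 7.6 p [0.4082 0.1677 0.0473] w 0.0362 F [-3.  -2.2  5.1] tilt [ 0.029  0.029 -0.999] q6 0.75
(0.408,0.169,0.16) mm [  -1.2    5.4 -112.5] frac [-0.0031  0.0135 -0.2814] rows 3 each [-0.001   0.0045 -0.0938]
(0.572,0.303,0.16) mm [-104.1  184.2    8.7] frac [-0.2603  0.4605  0.0217] rows 6 each [-0.0434  0.0768  0.0036]
```

```bash
python3 -m pendant '{"fingers":[1,1,1,1,1],"translation":[[0,0,0],[0,0,-0.05],[0,0.01,-0.1],[0,0,-0.1],[-0.02,0.05,-0.04]],"yaw":[0,0,0,0,0]}' >/dev/null; python3 go.py "(0.553,0.391,0.16)"
```

```text
t 8.1 p [0.4175 0.182  0.1677] w 0.0367 F [ 0.7  0.3 -2.2] tilt [ 0.025  0.027 -0.999] q6 0.77
(0.553,0.391,0.16) mm [-49.9 243.6  16.7] frac [-0.1246  0.609   0.0417] rows 7 each [-0.0178  0.087   0.006 ]
```

```bash
python3 -m pendant '{"fingers":[1,1,1,1,1],"translation":[[-0.02,0.09,0.006],[-0.02,0.1,0.006],[-0.02,0.1,0.006],[-0.02,0.1,0.006],[-0.02,0.1,0.006]],"yaw":[0,0,0,0,0]}' >/dev/null; python3 -m pendant '{"fingers":[1,1],"translation":[[-0.01,0.07,0.006],[0,0,0]],"yaw":[0,0]}' >/dev/null; python3 go.py "(0.553,0.391,0.08)" "(0.553,0.391,0.053)"
```

```text
t 8.8 p [0.5499 0.3862 0.171 ] w 0.0367 F [-0.7  0.4 -1.7] tilt [ 0.038  0.036 -0.999] q6 0.98
(0.553,0.391,0.08) mm [ 0.9  1.3 91.2] frac [0.0022 0.0032 0.228 ] rows 3 each [0.0007 0.0011 0.076 ]
(0.553,0.391,0.053) mm [ 0.6 -1.3 27. ] frac [ 0.0015 -0.0032  0.0674] rows 1 each [ 0.0015 -0.0032  0.0674]
```

```bash
python3 -m pendant '{"fingers":[1,1,1,1],"translation":[[0.002,0.003,0.06],[0,0,0.09],[0,0,0.08],[0,0,0.02]],"yaw":[0,0,0,0]}' >/dev/null; python3 go.py "(0.553,0.391,0.053)"
```

```text
t 9.2 p [0.5549 0.3928 0.0717] w 0.0369 F [-1.3 -2.2 -2.3] tilt [ 0.042  0.04  -0.998] q6 0.99
(0.553,0.391,0.053) mm [ 1.6 -3.4 18.6] frac [ 0.0039 -0.0085  0.0464] rows 1 each [ 0.0039 -0.0085  0.0464]
```

```bash
python3 -m pendant '{"fingers":[1,1,1],"translation":[[0.004,-0.008,0.02],[0,0,0.015],[0,0,0.012]],"yaw":[0,0,0]}' >/dev/null; python3 go.py "(0.553,0.391,0.053)"
```

```text
t 9.5 p [0.5531 0.3905 0.0539] w 0.0366 F [ 0.4  0.4 -2.3] tilt [ 0.043  0.04  -0.998] q6 0.98
(0.553,0.391,0.053) mm [0.3 0.4 0.9] frac [0.0007 0.001  0.0023] rows 1 each [0.0007 0.001  0.0023]
```

```bash
python3 -m pendant '{"fingers":[1,1],"translation":[[0,0,0.008],[0,0,0.008]],"yaw":[0,0]}' >/dev/null; python3 go.py
```

```text
t 9.7 p [0.5539 0.3905 0.0528] w 0.0368 F [-10.3  -5.9  24.1] tilt [ 0.045  0.041 -0.998] q6 0.98
```

Contact (24 N). I release and back off.

```bash
python3 -m pendant '{"fingers":[0.8,0.5,0.2,0,0],"translation":[[0,0,0],[0,0,0],[0,0,0],[0,0,0],[0,0,-0.04]],"yaw":[0,0,0,0,0]}' >/dev/null; python3 go.py; python3 -m pendant '{"fingers":[0,0,0,0],"translation":[[0,0,-0.08],[0,0,-0.1],[0,0,-0.06],[0,0,0]],"yaw":[0,0,0,0]}' >/dev/null; python3 go.py "(0.4533,-0.003,0.15)"
```

```text
t 10.2 p [0.5547 0.3909 0.0723] w 0.0833 F [-0.1 -0.6 -0.4] tilt [ 0.049  0.044 -0.998] q6 0.98
t 10.6 p [0.5506 0.387  0.1766] w 0.0854 F [ 1.5 -0.2 -0. ] tilt [ 0.052  0.045 -0.998] q6 0.98
(0.4533,-0.003,0.15) mm [ -51.6 -399.5    3.9] frac [-0.1289 -0.9987  0.0096] rows 11 each [-0.0117 -0.0908  0.0009]
```

```bash
python3 -c "
from h import *
c=shot('scene','s2',(220,120,460,300),3.2)"
```

```text
(no output)
```

View pics/s2.png

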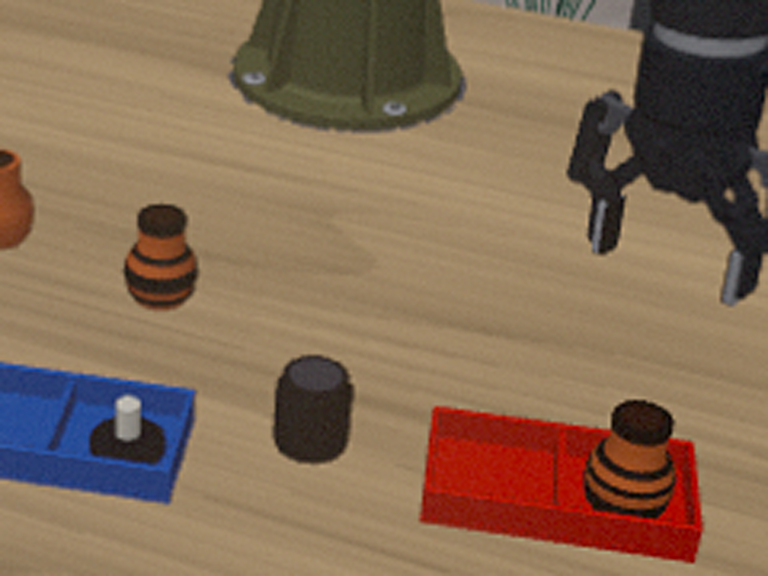

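The jar stands at (633,460) in the red tray's right bay and the lid is fine. The tool's tilt is slowly drifting (0.07 rad, radially outward), so I check how upright the jar is by projection and do the plain jars next, where the drift acts the other way in y.

```bash
python3 - <<'E'
from h import *
c=vision.camera("scene")
for X in [(.553,.391,.008),(.553,.391,.081),(.4533,-.003,0),(.4533,-.003,.076)]:
    p=proj(c,[X])[0]; print(X,((p-[220,120]+.5)*3.2-.5).round(0))
E
python3 go.py "(0.43,-0.167,0.16)"
```

```text
(0.553, 0.391, 0.008) [622. 495.]
(0.553, 0.391, 0.081) [641. 413.]
(0.4533, -0.003, 0) [164. 295.]
(0.4533, -0.003, 0.076) [166. 216.]
t 10.7 p [0.5494 0.3862 0.173 ] w 0.0855 F [-0.7  0.1  0.1] tilt [ 0.048  0.043 -0.998] q6 0.98
(0.43,-0.167,0.16) mm [ -91.2 -558.4  -16.6] frac [-0.228  -1.3961 -0.0415] rows 15 each [-0.0152 -0.0931 -0.0028]
```

```bash
python3 -m pendant '{"fingers":[0,0,0,0,0],"translation":[[-0.01,-0.07,-0.003],[-0.019,-0.116,-0.003],[-0.019,-0.116,-0.003],[-0.019,-0.116,-0.003],[-0.019,-0.116,-0.003]],"yaw":[0,0,0,0,0]}' >/dev/null; python3 go.py; python3 -m pendant '{"fingers":[0,0,0,0,0],"translation":[[-0.019,-0.116,-0.003],[-0.019,-0.116,-0.003],[-0.019,-0.116,-0.003],[-0.019,-0.116,-0.003],[-0.019,-0.116,-0.003]],"yaw":[0,0,0,0,0]}' >/dev/null; python3 go.py "(0.43,-0.167,0.16)"
```

```text
t 11.2 p [0.4993 0.1724 0.1595] w 0.0858 F [ 0.  -0.4 -0.2] tilt [ 0.04   0.041 -0.998] q6 0.68
t 11.7 p [ 0.4426 -0.0663  0.1472] w 0.0855 F [ 1.7 -0.8 -0. ] tilt [ 0.029  0.04  -0.999] q6 0.18
(0.43,-0.167,0.16) mm [-24.2 -97.9 -17.2] frac [-0.0604 -0.2447 -0.0429] rows 3 each [-0.0201 -0.0816 -0.0143]
```

```bash
python3 -m pendant '{"fingers":[0,0,0,0],"translation":[[-0.02,-0.1,-0.014],[-0.02,-0.1,-0.014],[0,0,0],[0,0,0]],"yaw":[0,-1,-1,-1]}' >/dev/null; python3 go.py "(0.43,-0.167,0.11)" "(0.43,-0.167,0.047)"
```

```text
t 12.1 p [ 0.4221 -0.1521  0.1492] w 0.0855 F [-0.1  0.1  0.7] tilt [ 0.019  0.041 -0.999] q6 -0.43
(0.43,-0.167,0.11) mm [ -6.3 -16.8  38.7] frac [-0.0158 -0.0421  0.0968] rows 2 each [-0.0079 -0.021   0.0484]
(0.43,-0.167,0.047) mm [ 1.4 -2.5 62.9] frac [ 0.0034 -0.0063  0.1573] rows 2 each [ 0.0017 -0.0032  0.0787]
```

```bash
python3 -m pendant '{"fingers":[0,0,0,0,0],"translation":[[-0.012,-0.035,0.02],[0,-0.005,0.06],[0.002,-0.004,0.08],[0,0,0.06],[0,0,0]],"yaw":[0,0,0,0,0]}' >/dev/null; python3 go.py "(0.43,-0.167,0.047)"
```

```text
t 12.6 p [ 0.4271 -0.1684  0.0521] w 0.0853 F [-0.3  0.2  0.5] tilt [ 0.015  0.042 -0.999] q6 -0.44
(0.43,-0.167,0.047) mm [-2.9  1.1  5.2] frac [-0.0072  0.0028  0.0131] rows 1 each [-0.0072  0.0028  0.0131]
```

```bash
python3 -m pendant '{"fingers":[0,0.4,1,1,1],"translation":[[-0.007,0.003,0.012],[0,0,0],[0,0,0],[0,0,0],[0,0,0]],"yaw":[0,0,0,0,0]}' >/dev/null; python3 -m pendant '{"fingers":[1],"translation":[[0,0,0]],"yaw":[0]}' >/dev/null; python3 go.py "(0.43,-0.167,0.16)" "(0.539,-0.283,0.16)"
```

```text
t 13.2 p [ 0.4327 -0.1683  0.0497] w 0.0364 F [-0.1  0.2 -2.6] tilt [ 0.018  0.04  -0.999] q6 -0.43
(0.43,-0.167,0.16) mm [   0.6    5.7 -110.2] frac [ 0.0015  0.0143 -0.2754] rows 3 each [ 0.0005  0.0048 -0.0918]
(0.539,-0.283,0.16) mm [-105.1 -119.5   -2.7] frac [-0.2629 -0.2987 -0.0066] rows 4 each [-0.0657 -0.0747 -0.0017]
```

```bash
python3 -m pendant '{"fingers":[1,1,1,1],"translation":[[0,0,-0.05],[0,0.005,-0.1],[0,0,-0.1],[-0.02,-0.03,-0.04]],"yaw":[0,0,0,0]}' >/dev/null; python3 go.py "(0.542,-0.372,0.15)"
```

```text
t 13.6 p [ 0.4349 -0.1802  0.1667] w 0.0366 F [ 1.9  0.1 -1.5] tilt [ 0.011  0.044 -0.999] q6 -0.46
(0.542,-0.372,0.15) mm [-100.4 -195.9    9.5] frac [-0.251  -0.4896  0.0237] rows 6 each [-0.0418 -0.0816  0.0039]
```

```bash
python3 -m pendant '{"fingers":[1,1,1,1,1],"translation":[[-0.04,-0.08,0.004],[-0.05,-0.1,0.004],[-0.05,-0.1,0.004],[-0.05,-0.1,0.004],[-0.05,-0.095,0.004]],"yaw":[0,0,0,0,0]}' >/dev/null; python3 -m pendant '{"fingers":[1,1],"translation":[[-0.005,-0.01,0.0],[0,0,0]],"yaw":[0,0]}' >/dev/null; python3 go.py "(0.542,-0.372,0.08)" "(0.542,-0.372,0.055)"
```

```text
t 14.3 p [ 0.5455 -0.3783  0.1561] w 0.0365 F [ 0.6  1.1 -1.8] tilt [ 0.019  0.041 -0.999] q6 -0.66
(0.542,-0.372,0.08) mm [ 4.8  3.3 76.2] frac [0.0121 0.0083 0.1906] rows 2 each [0.006  0.0041 0.0953]
(0.542,-0.372,0.055) mm [ 0.5 -1.  25. ] frac [ 0.0013 -0.0025  0.0624] rows 1 each [ 0.0013 -0.0025  0.0624]
```

```bash
python3 -m pendant '{"fingers":[1,1,1,1],"translation":[[0.012,0.008,0.05],[0,0,0.07],[0,0,0.07],[0,0,0.02]],"yaw":[0,0,0,0]}' >/dev/null; python3 go.py "(0.542,-0.372,0.055)"
```

```text
t 14.7 p [ 0.5412 -0.3684  0.0728] w 0.0359 F [-0.3  0.4 -1.8] tilt [ 0.021  0.041 -0.999] q6 -0.66
(0.542,-0.372,0.055) mm [-0.3 -4.4 17.6] frac [-0.0008 -0.0109  0.0441] rows 1 each [-0.0008 -0.0109  0.0441]
```

```bash
python3 -m pendant '{"fingers":[1,1,1,1],"translation":[[0,-0.01,0.02],[0,0,0.015],[0,0,0.012],[0,0,0.008]],"yaw":[0,0,0,0]}' >/dev/null; python3 go.py "(0.542,-0.372,0.055)"
```

```text
t 15.1 p [ 0.5424 -0.3703  0.0537] w 0.0365 F [-7.   6.1 25.3] tilt [ 0.023  0.04  -0.999] q6 -0.66
(0.542,-0.372,0.055) mm [ 0.4 -1.6 -1.4] frac [ 0.0011 -0.004  -0.0034] rows 1 each [ 0.0011 -0.004  -0.0034]
```

Contact. I release, rise and head for plain jar 2.

```bash
python3 -m pendant '{"fingers":[0.8,0.5,0.2,0,0],"translation":[[0,0,0],[0,0,0],[0,0,0],[0,0,0],[0,0,-0.04]],"yaw":[0,0,0,0,0]}' >/dev/null; python3 go.py; python3 -m pendant '{"fingers":[0,0,0,0],"translation":[[0,0,-0.08],[0,0,-0.1],[0,0,-0.04],[0,0,0]],"yaw":[0,0,0,0]}' >/dev/null; python3 go.py "(0.3415,-0.2806,0.14)"
```

```text
t 15.6 p [ 0.543  -0.3716  0.0714] w 0.0835 F [ 0.4 -0.2 -0.1] tilt [ 0.025  0.039 -0.999] q6 -0.66
t 16.0 p [ 0.5411 -0.3756  0.1634] w 0.0851 F [-0.7 -0.2  0.7] tilt [ 0.026  0.038 -0.999] q6 -0.67
(0.3415,-0.2806,0.14) mm [196.6 101.6  21.8] frac [0.4914 0.2541 0.0544] rows 6 each [0.0819 0.0423 0.0091]
```

```bash
python3 -m pendant '{"fingers":[0,0,0,0,0],"translation":[[0.07,0.036,0.009],[0.1,0.05,0.011],[0.1,0.05,0.011],[0.1,0.05,0.011],[0.08,0.04,0.01]],"yaw":[0,0,0,0,0]}' >/dev/null; python3 -m pendant '{"fingers":[0],"translation":[[0,0,0]],"yaw":[0]}' >/dev/null; python3 go.py "(0.3415,-0.2806,0.11)" "(0.3415,-0.2806,0.048)"
```

```text
t 16.6 p [ 0.351  -0.2862  0.1324] w 0.0858 F [-0.1  0.8 -0.6] tilt [ 0.023  0.041 -0.999] q6 -0.76
(0.3415,-0.2806,0.11) mm [ 9.8  5.1 22.4] frac [0.0245 0.0127 0.056 ] rows 1 each [0.0245 0.0127 0.056 ]
(0.3415,-0.2806,0.048) mm [ 1.5 -2.5 61.9] frac [ 0.0038 -0.0062  0.1548] rows 2 each [ 0.0019 -0.0031  0.0774]
```

```bash
python3 -c "
from h import *
c=shot('scene','s3',(80,120,340,300),3)"
```

```text
(no output)
```

View pics/s3.png

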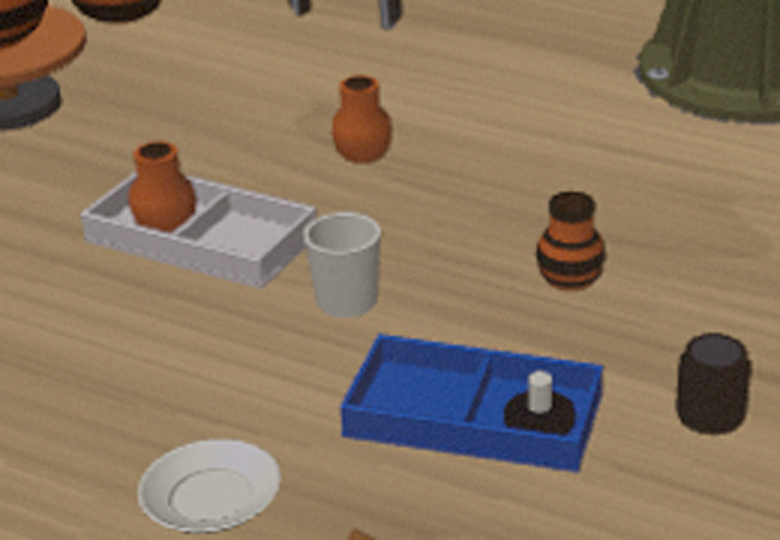

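Plain jar 1 stands upright at (162,185) in the white tray's left bay. Plain jar 2 waits at (362,120), and the cup and ink pot are untouched.

```bash
python3 -m pendant '{"fingers":[0,0,0,0,0],"translation":[[0.024,0.012,0.02],[0.002,-0.003,0.05],[0.002,-0.003,0.06],[0,0,0.05],[0,0,0]],"yaw":[0,0,0,0,0]}' >/dev/null; python3 go.py "(0.3415,-0.2806,0.048)"
```

```text
t 17.15 p [ 0.3496 -0.2869  0.0586] w 0.0853 F [-0.5  0.5 -0.5] tilt [ 0.032  0.034 -0.999] q6 -0.76
(0.3415,-0.2806,0.048) mm [ 8.2  6.2 10.6] frac [0.0205 0.0156 0.0264] rows 1 each [0.0205 0.0156 0.0264]
```

```bash
python3 -m pendant '{"fingers":[0,0],"translation":[[0.021,0.016,0.012],[0,0,0.006]],"yaw":[0,0]}' >/dev/null; python3 go.py "(0.3415,-0.2806,0.048)"
```

```text
t 17.35 p [ 0.342  -0.281   0.0514] w 0.0854 F [-0.3  0.1  0.5] tilt [ 0.032  0.034 -0.999] q6 -0.76
(0.3415,-0.2806,0.048) mm [0.6 0.3 3.4] frac [0.0016 0.0007 0.0085] rows 1 each [0.0016 0.0007 0.0085]
```

```bash
python3 -m pendant '{"fingers":[0.2,0.6,1,1,1],"translation":[[0,0,0.008],[0,0,0],[0,0,0],[0,0,0],[0,0,0]],"yaw":[0,0,0,0,0]}' >/dev/null; python3 -m pendant '{"fingers":[1],"translation":[[0,0,0]],"yaw":[0]}' >/dev/null; python3 go.py;  python3 -m pendant '{"fingers":[1,1,1,1],"translation":[[0,0,-0.05],[0,0.0,-0.1],[0,0,-0.1],[-0.03,-0.002,-0.04]],"yaw":[0,0,0,0]}' >/dev/null; python3 go.py "(0.539,-0.283,0.15)"
```

```text
t 17.95 p [ 0.3442 -0.2827  0.0505] w 0.0365 F [-0.3  0.2 -2.4] tilt [ 0.036  0.031 -0.999] q6 -0.76
t 18.35 p [ 0.3479 -0.2836  0.1667] w 0.0361 F [ 1.1  0.2 -1.4] tilt [ 0.028  0.037 -0.999] q6 -0.76
(0.539,-0.283,0.15) mm [-190.4   -7.6   22.1] frac [-0.4759 -0.0191  0.0551] rows 5 each [-0.0952 -0.0038  0.011 ]
```

```bash
python3 -m pendant '{"fingers":[1,1,1,1,1],"translation":[[-0.07,-0.003,0.008],[-0.1,-0.004,0.012],[-0.1,-0.004,0.012],[-0.1,-0.004,0.012],[-0.08,-0.004,0.011]],"yaw":[0,0,0,0,0]}' >/dev/null; python3 -m pendant '{"fingers":[1,1],"translation":[[-0.01,0,0.0],[0,0,0]],"yaw":[0,0]}' >/dev/null; python3 go.py "(0.541,-0.284,0.08)" "(0.541,-0.284,0.0555)"
```

```text
t 19.05 p [ 0.5413 -0.2845  0.1526] w 0.0365 F [-0.3 -0.1 -1.9] tilt [ 0.032  0.033 -0.999] q6 -0.55
(0.541,-0.284,0.08) mm [ 2.7 -1.8 72.5] frac [ 0.0067 -0.0044  0.1813] rows 2 each [ 0.0033 -0.0022  0.0906]
(0.541,-0.284,0.0555) mm [ 0.8 -0.8 24.5] frac [ 0.0021 -0.002   0.0612] rows 1 each [ 0.0021 -0.002   0.0612]
```

```bash
python3 -m pendant '{"fingers":[1,1,1,1],"translation":[[0.006,-0.004,0.05],[0,0,0.07],[0,0,0.06],[0,0,0.02]],"yaw":[0,0,0,0]}' >/dev/null; python3 go.py "(0.541,-0.284,0.0555)"
```

```text
t 19.45 p [ 0.5384 -0.2843  0.0721] w 0.0366 F [ 0.  -0.5 -0.9] tilt [ 0.033  0.032 -0.999] q6 -0.55
(0.541,-0.284,0.0555) mm [-2.  -0.3 16.7] frac [-0.005  -0.0008  0.0417] rows 1 each [-0.005  -0.0008  0.0417]
```

```bash
python3 -m pendant '{"fingers":[1,1,1,1],"translation":[[-0.004,0,0.02],[0,0,0.015],[0,0,0.012],[0,0,0.008]],"yaw":[0,0,0,0]}' >/dev/null; python3 go.py "(0.541,-0.284,0.0555)"
```

```text
t 19.85 p [ 0.5399 -0.2842  0.055 ] w 0.0364 F [-12.2   5.5  33.3] tilt [ 0.035  0.032 -0.999] q6 -0.54
(0.541,-0.284,0.0555) mm [-1.1  0.1 -0.5] frac [-0.0027  0.0003 -0.0012] rows 1 each [-0.0027  0.0003 -0.0012]
```

Contact. I release, rise, and go to the last painted jar.

```bash
python3 -m pendant '{"fingers":[0.8,0.5,0.2,0,0],"translation":[[0,0,0],[0,0,0],[0,0,0],[0,0,0],[0,0,-0.04]],"yaw":[0,0,0,0,0]}' >/dev/null; python3 go.py; python3 -m pendant '{"fingers":[0,0,0,0],"translation":[[0,0,-0.08],[0,0,-0.1],[0,0,-0.05],[0,0,0]],"yaw":[0,0,0,0]}' >/dev/null; python3 go.py "(0.4533,-0.0035,0.15)"
```

```text
t 20.35 p [ 0.5405 -0.2854  0.0733] w 0.0836 F [ 0.8 -0.  -1.6] tilt [ 0.038  0.03  -0.999] q6 -0.54
t 20.75 p [ 0.5373 -0.2885  0.1685] w 0.0855 F [ 0.6 -0.   0.3] tilt [ 0.038  0.03  -0.999] q6 -0.55
(0.4533,-0.0035,0.15) mm [ 75.  287.1  23.8] frac [0.1874 0.7177 0.0595] rows 8 each [0.0234 0.0897 0.0074]
```

```bash
python3 -m pendant '{"fingers":[0,0,0,0,0],"translation":[[0.015,0.06,0.004],[0.026,0.1,0.007],[0.026,0.1,0.007],[0.026,0.1,0.007],[0.026,0.1,0.007]],"yaw":[0,0,0,0,0]}' >/dev/null; python3 -m pendant '{"fingers":[0,0,0,0],"translation":[[0.026,0.1,0.007],[0.026,0.1,0.008],[0.01,0.04,0.008],[0,0,0]],"yaw":[0,0,0,0]}' >/dev/null; python3 go.py "(0.4533,-0.0035,0.11)" "(0.4533,-0.0035,0.048)"
```

```text
t 21.65 p [ 0.4502 -0.0019  0.1402] w 0.0852 F [ 0.5 -1.3 -0.3] tilt [ 0.031  0.03  -0.999] q6 -0.06
(0.4533,-0.0035,0.11) mm [-2.1 -2.6 30.2] frac [-0.0052 -0.0064  0.0756] rows 1 each [-0.0052 -0.0064  0.0756]
(0.4533,-0.0035,0.048) mm [ 2.  -1.8 61.9] frac [ 0.005  -0.0046  0.1549] rows 2 each [ 0.0025 -0.0023  0.0774]
```

```bash
python3 -m pendant '{"fingers":[0,0,0,0,0],"translation":[[-0.005,-0.006,0.04],[0.002,-0.003,0.06],[0.002,-0.003,0.07],[0,0,0.04],[0,0,0]],"yaw":[0,0,0,0,0]}' >/dev/null; python3 go.py "(0.4533,-0.0035,0.048)"
```

```text
t 22.15 p [ 0.454  -0.0064  0.051 ] w 0.0855 F [-0.1  0.7  0. ] tilt [ 0.031  0.029 -0.999] q6 -0.07
(0.4533,-0.0035,0.048) mm [0.7 2.9 3. ] frac [0.0017 0.0072 0.0076] rows 1 each [0.0017 0.0072 0.0076]
```

```bash
python3 -m pendant '{"fingers":[0.2,0.6,1,1,1],"translation":[[0.002,0.007,0.006],[0,0,0],[0,0,0],[0,0,0],[0,0,0]],"yaw":[0,0,0,0,0]}' >/dev/null; python3 -m pendant '{"fingers":[1],"translation":[[0,0,0]],"yaw":[0]}' >/dev/null; python3 go.py;  python3 -m pendant '{"fingers":[1,1,1,1],"translation":[[0,0,-0.05],[0,0.0,-0.1],[0,0,-0.1],[-0.01,0.03,-0.04]],"yaw":[0,0,0,0]}' >/dev/null; python3 go.py "(0.573,0.302,0.16)"
```

```text
t 22.75 p [ 0.4551 -0.0048  0.0505] w 0.0364 F [-0.3  0.2 -2.5] tilt [ 0.034  0.028 -0.999] q6 -0.06
t 23.15 p [0.4506 0.004  0.1676] w 0.0364 F [ 0.4  1.2 -2.2] tilt [ 0.026  0.028 -0.999] q6 -0.04
(0.573,0.302,0.16) mm [-130.7  294.    19.2] frac [-0.3269  0.7349  0.048 ] rows 9 each [-0.0363  0.0817  0.0053]
```

```bash
python3 -m pendant '{"fingers":[1,1,1,1,1],"translation":[[-0.03,0.07,0.004],[-0.045,0.1,0.006],[-0.045,0.1,0.006],[-0.045,0.1,0.006],[-0.045,0.1,0.006]],"yaw":[0,0,0,0,0]}' >/dev/null; python3 -m pendant '{"fingers":[1,1,1,1,1],"translation":[[-0.045,0.1,0.006],[-0.045,0.1,0.006],[-0.02,0.05,0.005],[0,0,0],[0,0,0]],"yaw":[0,0,0,0,0]}' >/dev/null; python3 go.py "(0.573,0.302,0.09)" "(0.573,0.302,0.0555)"
```

```text
t 24.15 p [0.5763 0.3096 0.1649] w 0.0365 F [ 0.5  0.1 -1.4] tilt [ 0.033  0.03  -0.999] q6 0.46
(0.573,0.302,0.09) mm [ 6.1 -9.7 74.5] frac [ 0.0152 -0.0242  0.1862] rows 2 each [ 0.0076 -0.0121  0.0931]
(0.573,0.302,0.0555) mm [ 1.2 -1.  34.5] frac [ 0.0029 -0.0025  0.0862] rows 1 each [ 0.0029 -0.0025  0.0862]
```

```bash
python3 -m pendant '{"fingers":[1,1,1,1],"translation":[[0.015,-0.024,0.04],[0,0,0.06],[0,0,0.06],[0,0,0]],"yaw":[0,0,0,0]}' >/dev/null; python3 go.py "(0.573,0.302,0.0555)"
```

```text
t 24.55 p [0.5712 0.2973 0.0998] w 0.0365 F [ 0.1 -0.9 -2.4] tilt [ 0.033  0.029 -0.999] q6 0.45
(0.573,0.302,0.0555) mm [-0.4  3.4 44.5] frac [-0.001   0.0086  0.1112] rows 2 each [-0.0005  0.0043  0.0556]
```

```bash
python3 -m pendant '{"fingers":[1,1,1,1],"translation":[[0,0.008,0.03],[0,0,0.05],[0,0,0.03],[0,0,0]],"yaw":[0,0,0,0]}' >/dev/null; python3 go.py "(0.573,0.302,0.0555)"
```

```text
t 24.95 p [0.5739 0.3006 0.0576] w 0.0364 F [ 0.1  0.4 -2. ] tilt [ 0.036  0.03  -0.999] q6 0.45
(0.573,0.302,0.0555) mm [1.  1.4 2.1] frac [0.0025 0.0035 0.0052] rows 1 each [0.0025 0.0035 0.0052]
```

```bash
python3 -m pendant '{"fingers":[1,1],"translation":[[0,0.002,0.01],[0,0,0.008]],"yaw":[0,0]}' >/dev/null; python3 go.py
```

```text
t 25.15 p [0.5758 0.3018 0.0544] w 0.0368 F [-11.9  -8.8  31.5] tilt [ 0.04   0.031 -0.999] q6 0.46
```

```bash
python3 -m pendant '{"fingers":[0.8,0.5,0.2,0,0],"translation":[[0,0,0],[0,0,0],[0,0,0],[0,0,0],[0,0,-0.04]],"yaw":[0,0,0,0,0]}' >/dev/null; python3 go.py; python3 -m pendant '{"fingers":[0,0,0,0,0],"translation":[[0,0,-0.08],[0,0,-0.1],[0,0,-0.1],[0.1,0,-0.06],[0.1,0,0]],"yaw":[0,0,0,0,0]}' >/dev/null; python3 -m pendant '{"fingers":[0,0,0,0],"translation":[[0.1,0,0],[0.05,0,0],[0,0,0],[0,0,0]],"yaw":[0,0,0,0]}' >/dev/null; python3 go.py
```

```text
t 25.65 p [0.5763 0.3022 0.0727] w 0.0831 F [-0.6 -0.2 -0.5] tilt [ 0.043  0.032 -0.999] q6 0.46
t 26.55 p [0.4287 0.2961 0.2098] w 0.0856 F [-0.1  0.6  0.1] tilt [ 0.048  0.037 -0.998] q6 0.58
```

```bash
python3 -c "
from h import *
c=shot('top','t9',(92,110,452,300),2.2); shot('scene','s9',(90,130,450,310),2.2)
for n,s in (('top',(92,110)),('scene',(90,130))):
  c=vision.camera(n)
  for k,X in dict(P1=(.553,.391),P2=(.574,.302),N1=(.541,-.371),N2=(.539,-.284)).items():
    print(n,k,[((p-s+.5)*2.2-.5).round(0).tolist() for p in proj(c,[X+(.005,),X+(.081,)])])
  for k,X in dict(ink=(.5791,.1737,.06),cup=(.571,-.1611,.07)).items(): print(n,k,((proj(c,[X])[0]-s+.5)*2.2-.5).round(0))
"
```

```text
top P1 [[69.0, 184.0], [50.0, 174.0]]
top P2 [[145.0, 165.0], [130.0, 153.0]]
top N1 [[723.0, 181.0], [743.0, 171.0]]
top N2 [[651.0, 184.0], [666.0, 174.0]]
top ink [249. 149.]
top cup [553. 149.]
scene P1 [[713.0, 321.0], [726.0, 262.0]]
scene P2 [[621.0, 308.0], [632.0, 249.0]]
scene N1 [[100.0, 141.0], [92.0, 87.0]]
scene N2 [[160.0, 157.0], [154.0, 103.0]]
scene ink [506. 235.]
scene cup [230. 148.]
```

View pics/t9.png

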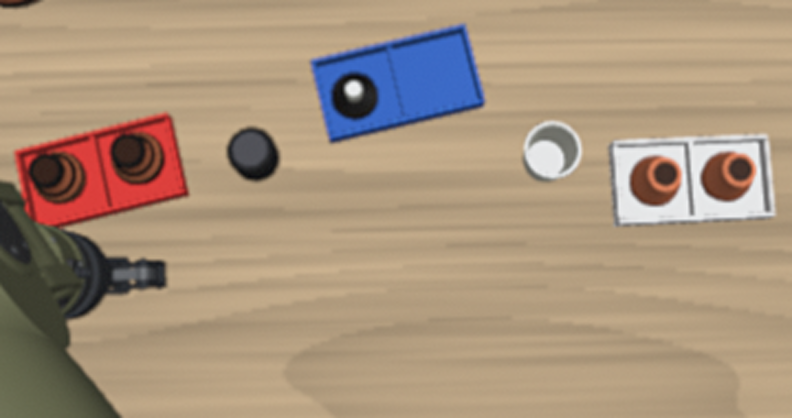

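View pics/s9.png

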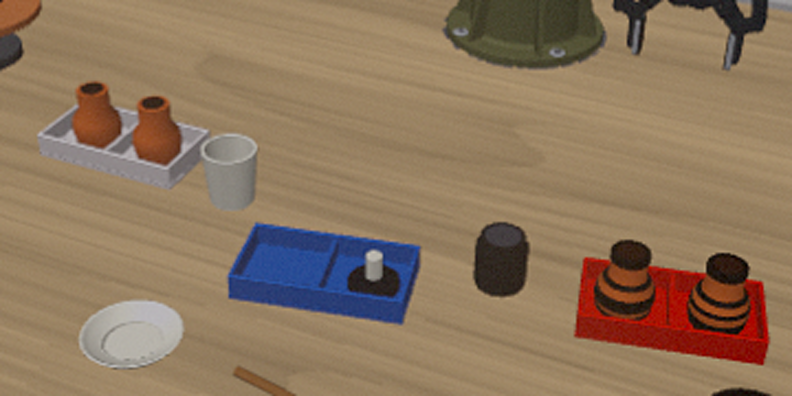

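In both views each mouth lies within about 3 px of its predicted upright spot: jars in the top view at (49,171), (131,152), (666,174), (741,170). The lid is flat at (355,95), and the ink pot (250,149) and cup (553,150) sit where they started. The gripper is clear, so I hand in.

```bash
python3 -c "
from bench import env
print(env.sign_off())"
```

```text
the job is handed in; nothing more can be done
None
```

All five pieces are sorted and the job was handed in at about 27 s of the 136 s allowed. The two painted jars are in the red tray, the two plain jars in the white tray, and the lid is in the blue tray, each in its own bay. Each piece was lowered until the wrist force showed floor contact (24–50 N) before I released it.

- **Final check:** in the last pictures from both cameras, all four jar mouths were within about 3 px of where upright jars at the release points should appear. The lid lay flat in its bay, and the ink pot and cup were within about 1 px of their starting positions. The gripper was open and clear of everything.
- **What disagreed:** the tool tilt drifted during the job, up to about 0.07 rad, and the interface had no direct way to correct it. The jars still stood upright after release. Some small sideways moves also overshot or fell short by up to 9 mm and were corrected before gripping or setting down.
- **No verdict:** the sign-off reported none, so these checks are the only confirmation.

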